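Return the tower key through the sprung flap

ROBOT

A 6-joint arm with a two-finger parallel gripper is mounted at the origin on the work surface. World frame = base frame: x ahead of the robot, y to its left, z up, the work surface at z = 0. Lengths are in mm, angles in rad, forces in N, time in s.
With the tool pointing down it reaches from about 275 to 825 mm from the base axis. Payload 4.9 kg.
Tool frame: the origin (TCP) lies between the finger pads; the fingertips stand 17 mm ahead of it and the grasp point (between the pads) lies 2 mm behind it; z points along the fingers, y is the line along which they close (so a half turn about z gives the same grasp; the last joint's range is limited). The gripper opens to 85 mm and grips with 20 to 120 N. Pads are 22 mm wide; open, the fingers measure 114 mm over their backs; the gripper's body (76 mm by 85 mm) begins 54 mm behind the grasp point. The pads swing forward as they close: fully open they stand 13 mm farther back than shut.
Start: joints at [1.175, 0.326, -0.193, 1.052, 0, 1.437], TCP at [142.344, 531.278, 248.281] pointing down, gripper open.
Joint ranges: [-2.65, 2.65], [-0.97, 1.79], [-1.3, 1.35], [-1.93, 2.1], [-1.47, 1.37], [-3.14, 3.14]. Speed limits (rad/s): [2.57, 2.57, 3.14, 3.14, 3.14, 3.14].

INTERFACE

Orientations are given as [roll, pitch, yaw] about the fixed x, y, z axes, in that order (R = Rz(yaw) Ry(pitch) Rx(roll)).
In Python, from bench import move_ptp, movel, move_j, grip, dwell, solve_ik, capture, camera_model, IKError, sign_off, spot_in, regions_of, place_of, read_t, read_qpos, read_joint_velocities, read_effort, read_tcp_pos, read_orientation, read_contact_force, read_wrist_torque, read_opening, read_gripper_force gives the robot as it stands. Calls block until the motion is done:
- move_ptp(position, orientation): joint-space move of the TCP to a pose.
- movel(position, rot=None, max_speed=150, threshold=None): straight line of the TCP; rot=None keeps the orientation; max_speed is the mean speed in mm/s. With threshold (N) it stops when the force on the tool has changed by that much, and returns True; else False.
- move_j(angles): joint-space move.
- grip(opening, effort=None): opening from 0.0 (shut) to 1.0 (fully open); effort is the grip in N (None keeps the last); returns when the fingers have stopped.
- dwell(seconds).
- solve_ik(position, orientation): joint angles nearest the present ones, or None.
- capture(name): name is "side" or "top"; returns (picture, depth): 384x512x3 uint8, blue, green, red; 384x512 float32, mm along the optical axis (not along the pixel's ray), 0 where there is no reading.
- camera_model(name): a dict with "K" (3x3 intrinsics, pixels), "position" and "rotation" of the camera in the world. Camera axes: x right, y up, looking along -z (the intrinsics and any distortion apply to the point x, -y, -z); pixel columns grow to the right and rows downward; lengths in mm; the calibration is good to about 2 mm. A picture is of the moment at which its call begins. camera_model takes no time and is no camera call.
A pose or a line that the arm cannot do raises IKError and nothing moves.
- sign_off(): hands the job in; it is judged then, once.
Trained networks look in the newest picture that a camera, given by its name, has taken for a name from the list of things; names that differ only in an ending like _2 or _b are one class to them, and where a whole thing is asked for, a point or a joint stands for the part that bears it (a point fixed in the world has none). Each returns a list of dicts, best first, with "score" (0 to 1); they miss things now and then, are a little off and sometimes report something else, mostly with a low value. They report only what shows in the picture. A call takes as long as a camera call.
- spot_in(camera, name): "point" ([x, y, z] in mm, in the coordinates of the camera as it stood for that picture, good to about 4 mm: the middle of the surface that is visible of it).
- regions_of(camera, name): "pixels" (384x512 bool, what is visible of it).
- place_of(camera, name): "point" ([x, y, z] in mm, in the coordinates of the camera as it stood for that picture, good to about 4 mm: a listed point, or the origin of a listed thing).
Readings, each from a call of its own:
- read_t(): time.
- read_qpos(): joint angles.
- read_joint_velocities(): joint speeds.
- read_effort(): joint torques, N m.
- read_tcp_pos(): TCP position.
- read_orientation(): TCP orientation.
- read_contact_force(): force on the tool from outside, world axes, zero at the start.
- read_wrist_torque(): the same for the moment, N m.
- read_opening(): opening from 0.0 (shut) to 1.0 (fully open).
- read_gripper_force(): force on a finger pad.
Only numpy, scipy, OpenCV 4.12 (cv2) and the standard library are available. Lean on these libraries where they do the work, as an engineer would, in place of code of your own. Each camera call takes 0.05 s, during which the arm holds its last target. There are 200 camera calls.

TASK

Return the tower key to the key box: push the sprung slanting flap open with one finger and, with that finger holding it open, push the key off the sill with the other finger so that it drops into the box. Keep the flap held open until the key is down inside, then back away and let the flap close by itself. Only push the key - never pick it up - and leave the copper bowl, the bell and the two shutter pins where they are.

Things in the scene. Friction and masses are not known exactly. Their poses are not given: they have to be found in the camera images.
- keybox: Spruce key-return box fixed to the bench, 265 x 250 x 180 mm high, hollow, floor 12 mm up. Origin on the bench under the middle of the sill's inner edge; +x the way the key goes in. x -125 to 0: flat rimless sill, z 130. x 0 to 98: opening, 222 wide between 14 mm cheeks, shut by a flap slanting from the sill's inner edge up to its hinge (x 98, z 180). x 98 to 140: flat top board, z 180.
- flap (a joint): Flap angle, rad. A 10 mm spruce board 216 wide, 110 long, hinged along its upper edge: 0 shut (slants up 27 degrees away from the sill), grows as the lower edge is pushed down and in; 1.10 hangs plumb, 1.2 stop. A spring always shuts it: about 0.8 N at the lower edge to start it, 4 to 6 N pressed 45 mm below the hinge near plumb. It does not open outward.
- flap_edge (a point): Middle of the flap's lower edge, outer face, 110 mm from the hinge; moves with the flap. Shut, it lies at the sill's inner edge.
- sill_edge (a point): Middle of the sill's inner edge, on top of the sill, 130 mm above the bench; axes as the box.
- towerkey: The tower key, loose, lying on the sill, about 60 g: a beech fob block 30 (x) x 34 (y) x 22 mm with an iron key fixed in its end, 54 mm long in all, bit down. Origin at its underside under the middle of its length, which is also its centre of mass; own +x points to the bit. The fob spans x -27 to 3, the 7 mm key shank x 3 to 27 with its axis 11 mm up.
- bowl: Copper offering bowl on the bench beside the box, 124 mm across, 46 mm high; origin under its centre.
- bell: Bronze sanctuary hand bell standing on the bench, 80 mm across at the mouth, 118 mm high; origin under its centre.
- pin_a: Beech shutter pin lying on the bench, 115 mm long, 26 mm square head at its -x end, 16 mm square shank to +x; origin at its underside near the middle.
- pin_b: A second beech shutter pin, the same.

How it is judged (in metres and radians):
On the way, in this order (a step that is already met when the one before it is completed fails the run):
1. a finger pushes the flap at least 11 degrees open while the key still lies on the sill (value of joint flap above 0.2 rad and contact force between the fingers and flap above 0.2 N and z of towerkey in the frame of keybox above 0.124 m and x of towerkey in the frame of keybox below 0.005 m), for 0.05 s.
2. the key has dropped into the box while a finger still holds the flap open (value of joint flap above 0.25 rad and contact force between the fingers and flap above 0.2 N and z of towerkey in the frame of keybox below 0.085 m and horizontal distance between towerkey and keybox below 0.16 m), for 0.1 s.
At the end, for the whole second after the job is handed in: The key lies at rest inside the box, more than 45 mm below the sill, and the flap has closed to within 3.5 degrees; nothing else has been shifted by more than 10 mm (z of towerkey in the frame of keybox below 0.085 m and x of towerkey in the frame of keybox between -0.12 and 0.14 m and y of towerkey in the frame of keybox between -0.12 and 0.12 m and linear speed of towerkey below 0.03 m/s and value of joint flap below 0.06 rad); the robot touches nothing.
It fails at once if the key is lifted more than 20 mm above the sill (z of towerkey in the frame of keybox above 0.15 m).
It fails at once if the bowl is moved more than 10 mm (distance of bowl from where it was at the start of the episode above 0.01 m).
It fails at once if the bell is moved more than 10 mm (distance of bell from where it was at the start of the episode above 0.01 m).
It fails at once if a shutter pin is moved more than 10 mm (distance of pin_a from where it was at the start of the episode above 0.01 m).
It fails at once if the other shutter pin is moved more than 10 mm (distance of pin_b from where it was at the start of the episode above 0.01 m).
It also fails if it takes over 42 s, if anything falls off the work surface, if the arm or the gripper's body presses on something with over 40 N, if the wrist force passes 120 N, or if a joint passes its speed limit or range.

## Working session

There is one attempt and no reset: what is moved stays moved. The work goes in short steps, each a Python script; the robot and the scene stay as the last script left them, time stands still between calls to the robot, and variables do not carry over. Pictures are saved under pics/ and viewed, at most 10 in all, crops included, and the job is handed in when it is done.

```bash
ls; mkdir -p pics; cat > h.py <<'E'
import numpy as np, cv2
from bench import *
def w(cam,p):
    m=camera_model(cam); return np.array(m["rotation"])@np.array(p)+np.array(m["position"])
def cloud(cam,depth,mask):
    m=camera_model(cam);K=np.array(m["K"]);v,u=np.nonzero(mask&(depth>0));d=depth[v,u]
    c=np.stack([(u-K[0,2])/K[0,0]*d,-(v-K[1,2])/K[1,1]*d,-d],1)
    return c@np.array(m["rotation"]).T+np.array(m["position"])
E
python3 - <<'E'
from h import *
np.set_printoptions(precision=1,suppress=True)
for c in("top","side"):
    im,d=capture(c); cv2.imwrite(f"pics/{c}0.png",im); np.save(f"{c}0.npy",d)
    m=camera_model(c); print(c,{k:np.array(v).round(3).tolist() for k,v in m.items()})
    for n in("keybox","flap_edge","sill_edge","towerkey","bowl","bell","pin_a"):
        print(n,[(w(c,r["point"]).round(1).tolist(),round(r["score"],2)) for r in place_of(c,n)])
    for n in("keybox","flap","towerkey"):
        for r in regions_of(c,n)[:1]:
            np.save(f"{c}_{n}.npy",r["pixels"]); p=cloud(c,d,r["pixels"]); print("reg",n,r["score"],len(p),p.mean(0),p.min(0),p.max(0))
print(read_t())
E
```

```text
bench.py
pics
top {'K': [[403.19, 0.0, 256.615], [0.0, 403.19, 189.641], [0.0, 0.0, 1.0]], 'position': [379.948, 46.884, 1141.285], 'rotation': [0.223, 0.007, -1.538]}
keybox [([2164.9, 1831.8, 2926.2], 0.7), ([1974.2, 1641.1, 2735.5], 0.29)]
flap_edge [([1968.7, 1635.6, 2730.0], 0.79)]
sill_edge [([1972.8, 1639.7, 2734.1], 0.76)]
towerkey [([1951.3, 1618.2, 2712.6], 0.72)]
bowl [([2116.5, 1783.5, 2877.9], 0.65)]
bell [([2242.9, 1909.8, 3004.2], 0.89), ([1968.2, 1635.1, 2729.5], 0.42)]
pin_a [([2078.7, 1745.7, 2840.1], 0.75), ([2210.1, 1877.1, 2971.5], 0.7)]Traceback (most recent call last):
  File "<stdin>", line 10, in <module>
  File "h.py", line 8, in cloud
    return c@np.array(m["rotation"]).T+np.array(m["position"])
           ~~~~~~~~~~~~~~~~~~~~~~~~~~~^~~~~~~~~~~~~~~~~~~~~~~~
ValueError: operands could not be broadcast together with shapes (10855,) (3,)
```

The camera rotation comes as roll/pitch/yaw rather than a matrix, so I'll convert it.

```bash
cat > h.py <<'E'
import numpy as np, cv2
from scipy.spatial.transform import Rotation as Ro
from bench import *
np.set_printoptions(precision=1,suppress=True)
def rt(cam):
    m=camera_model(cam); return Ro.from_euler("xyz",m["rotation"]).as_matrix(),np.array(m["position"]),m
def w(cam,p):
    R,t,_=rt(cam); return R@np.array(p)+t
def cloud(cam,depth,mask):
    R,t,m=rt(cam);K=np.array(m["K"]);v,u=np.nonzero(mask&(depth>0));d=depth[v,u]
    c=np.stack([(u-K[0,2])/K[0,0]*d,-(v-K[1,2])/K[1,1]*d,-d],1)
    return c@R.T+t
E
python3 - <<'E'
from h import *
for c in("top","side"):
    im,d=capture(c); cv2.imwrite(f"pics/{c}0.png",im); np.save(f"{c}0.npy",d)
    m=camera_model(c); print(c,m.keys(),m["position"],m["rotation"])
    for n in("keybox","flap_edge","sill_edge","towerkey","bowl","bell","pin_a"):
        print(n,[(w(c,r["point"]).round(1).tolist(),round(r["score"],2)) for r in place_of(c,n)])
    for n in("keybox","flap","towerkey"):
        for r in regions_of(c,n)[:1]:
            np.save(f"{c}_{n}.npy",r["pixels"]); p=cloud(c,d,r["pixels"]); print("reg",n,r["score"],len(p),p.mean(0),p.min(0),p.max(0))
print(read_t(),read_orientation())
E
```

```text
top dict_keys(['K', 'position', 'rotation']) [ 379.9   46.9 1141.3] [ 0.2  0.  -1.5]
keybox [([562.6, 19.9, -2.7], 0.83)]
flap_edge [([566.5, 24.1, 132.3], 0.9)]
sill_edge [([567.5, 25.5, 127.3], 0.6)]
towerkey [([491.2, 7.3, 128.7], 0.47)]
bowl [([553.8, 257.6, -1.3], 0.68)]
bell []
pin_a [([570.3, -194.6, -1.1], 0.87), ([416.3, 191.6, 0.9], 0.8)]
reg keybox 0.96 10918 [573.6  29.1 145. ] [ 404.9 -159.7   -6.9] [798.3 214.  186.9]
reg flap 0.93 3565 [612.2  43.3 155.9] [532.6 -73.    8.8] [688.5 156.8 186.9]
reg towerkey 0.5 208 [485.3   7.3 149.7] [466.6 -11.1 126.8] [519.4  24.5 157.1]
side dict_keys(['K', 'position', 'rotation']) [ 181.3 -273.2  978.3] [ 0.6  0.  -0.9]
keybox [([564.2, 24.4, -5.5], 0.85)]
flap_edge [([714.3, -143.1, 0.3], 0.66), ([564.1, 27.9, 133.4], 0.62)]
sill_edge [([562.7, 24.4, 132.0], 0.79)]
towerkey [([493.8, 12.3, 128.3], 0.69)]
bowl [([567.7, 26.7, -5.0], 0.67), ([554.9, 259.4, 1.8], 0.59)]
bell [([713.1, -143.0, -3.0], 0.89)]
pin_a [([570.0, -190.8, -1.3], 0.76), ([420.8, 192.4, -3.9], 0.57)]
reg keybox 0.55 9927 [555.8  16.9 134.3] [ 403.5 -134.9   -4. ] [838.3 187.1 186.6]
reg flap 0.91 3013 [612.1  41.2 155.5] [530.4 -71.6  11.2] [690.7 156.7 186.6]
reg towerkey 0.76 207 [483.7   5.9 147.6] [465.6 -10.2 127.9] [521.   23.1 155.6]
1.55 [ 3.1 -0.   2.9]
```

View pics/top0.png

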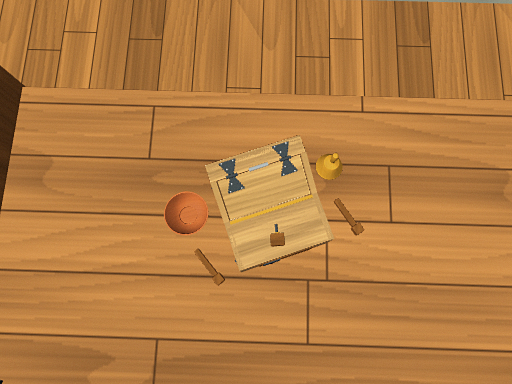

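View pics/side0.png

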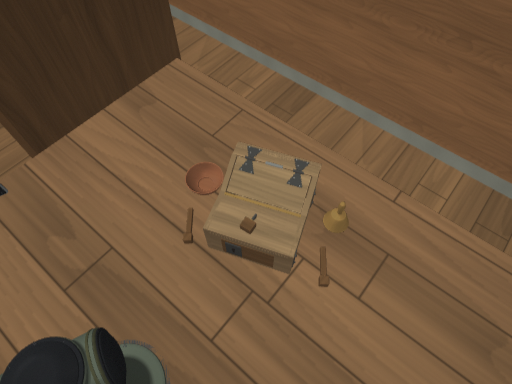

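The top view shows the box at about (268,205) px. Its sill faces the robot and the key sits at (277,237), bit towards the flap. The bowl is at (186,213), the bell at (329,165), and the pins at (210,267) and (348,217). Next I'll fit the box and key yaw from the depth data.

```bash
python3 - <<'E'
from h import *
def rect(p):
    r=cv2.minAreaRect(p[:,:2].astype(np.float32)); return np.array(r[0]),np.array(r[1]),r[2]
for c in("top","side"):
    d=np.load(f"{c}0.npy"); k=cv2.dilate(np.load(f"{c}_keybox.npy").astype(np.uint8),np.ones((3,3)))>0
    p=cloud(c,d,k|np.load(f"{c}_flap.npy")); 
    s=p[(abs(p[:,2]-130)<8)&(np.hypot(p[:,0]-565,p[:,1]-25)<200)]; t=p[(p[:,2]>172)&(p[:,2]<190)]
    print(c,"sill z",np.median(s[:,2]),"top z",np.median(t[:,2]))
    for n,q in(("sill",s),("top",t),("all",p[p[:,2]>122])):
        print(n,len(q),*rect(q))
    f=cloud(c,d,np.load(f"{c}_flap.npy")); f=f[f[:,2]>125]
    A=np.c_[f[:,:2],np.ones(len(f))]
    for _ in range(4):
        g=np.linalg.lstsq(A,f[:,2],rcond=None)[0]; ok=abs(A@g-f[:,2])<5; A,f=A[ok],f[ok]
    print("flap grad yaw",np.arctan2(g[1],g[0]).round(3),"slope deg",np.degrees(np.arctan(np.hypot(g[0],g[1]))))
    K=np.load(f"{c}_towerkey.npy"); q=cloud(c,d,K)
    fo=q[q[:,2]>np.median(s[:,2])+17]; sh=q[(q[:,2]<np.median(s[:,2])+17)&(q[:,2]>np.median(s[:,2])+6)]
    print("fob",len(fo),*rect(fo),fo[:,2].mean(),"shank",len(sh),sh.mean(0) if len(sh) else "")
    print("key all",rect(q), "pca fob->shank yaw",np.arctan2(*(sh.mean(0)-fo.mean(0))[[1,0]]) if len(sh) else "")
    im=cv2.imread(f"pics/{c}0.png"); v,u=np.nonzero(K); y,x=int(v.mean()),int(u.mean())
    cv2.imwrite(f"pics/{c}crop.png",cv2.resize(im[y-45:y+30,x-50:x+50],None,fx=5,fy=5,interpolation=2))
a=cv2.imread("pics/topcrop.png");b=cv2.imread("pics/sidecrop.png");cv2.imwrite("pics/crops.png",cv2.resize(np.hstack([a,b]),(800,300)))
E
```

```text
top sill z 129.9448841311298 top z 179.27565286906395
sill 5318 [540.4  15.4] [199.4 251.5] 20.18071174621582
top 2499 [668.1  63.4] [ 71.5 250.5] 20.315820693969727
all 10669 [574.6  28. ] [271.7 251.6] 20.425565719604492
flap grad yaw 0.359 slope deg 27.345396585149476
fob 169 [483.3   7.3] [32.4 33.4] 9.1433744430542 151.74646138367282 shank 33 [501.6   9.3 143. ]
key all (array([493.4,   7.6]), array([52.4, 35.3]), 5.94344425201416) pca fob->shank yaw 0.11780037995051
side sill z 130.36660032145824 top z 179.86878404332816
sill 4339 [567.3  27.5] [260.4 251.3] 20.60716438293457
top 1772 [667.3  64.7] [ 75.  250.4] 20.39109230041504
all 8526 [573.8  30.1] [274.4 251.7] 20.39109230041504
flap grad yaw 0.359 slope deg 27.351228805446578
fob 136 [481.5   7.4] [29.9 32.7] 5.363833904266357 151.726846112299 shank 48 [489.1   3.8 143.3]
key all (array([493.7,   7.3]), array([55. , 32.8]), 2.5784389972686768) pca fob->shank yaw -0.35251038046184463
```

View pics/crops.png

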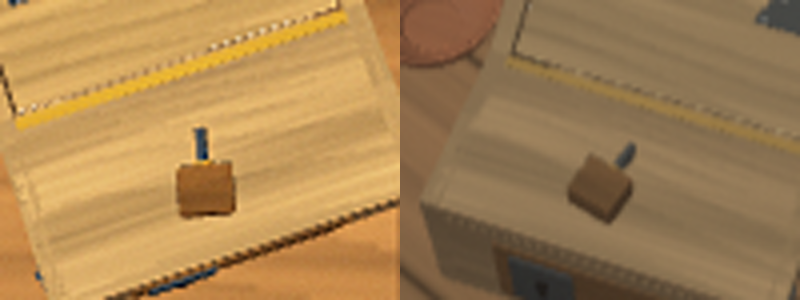

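```bash
cat >> h.py <<'E'
BO=np.array([566,25.5]); BY=0.357; KO=np.array([493.5,8.]); KY=0.08
def fr(o,y,p): return o+np.array([np.cos(y)*p[0]-np.sin(y)*p[1],np.sin(y)*p[0]+np.cos(y)*p[1]])
def inbox(p): d=np.array(p)[:2]-BO; return np.array([np.cos(BY)*d[0]+np.sin(BY)*d[1],-np.sin(BY)*d[0]+np.cos(BY)*d[1]])
E
python3 - <<'E'
from h import *
t=fr(KO,KY,(7.5,0)); print(t,inbox(t))
best=None
for s in(1,-1):
    q=[solve_ik([*t,220],[np.pi,0,y+s*np.pi/2]) for y in(KY,BY)]
    print(s,q)
    if q[0] is not None and q[1] is not None and (best is None or abs(q[0][5])<best[0]): best=(abs(q[0][5]),s)
s=best[1]; print("s",s)
grip(1.0,20)
move_ptp([*t,220],[np.pi,0,KY+s*np.pi/2]); f0=np.array(read_contact_force())
movel([*t,160],max_speed=120)
hit=movel([*t,130],max_speed=20,threshold=2.5)
p=read_tcp_pos(); print(hit,p,np.array(read_contact_force())-f0)
movel([*t,p[2]+4],max_speed=20); print(read_tcp_pos(),read_orientation(),read_opening(),read_t())
im,d=capture("side"); cv2.imwrite("pics/s1.png",cv2.resize(im[150:290,180:360],None,fx=4,fy=4,interpolation=2))
E
```

```text
[501.    8.6] [-66.8   6.9]
1 [array([-0.1,  0.3, -0.4,  0.9,  0. ,  1.4]), array([-0.1,  0.3, -0.4,  0.9,  0. ,  1.1])]
-1 [array([-0.1,  0.3, -0.4,  0.9,  0. , -1.8]), array([-0.1,  0.3, -0.4,  0.9,  0. , -2.1])]
s 1
True [500.9   8.6 133.9] [-1.   0.1  6.1]
[501.    8.6 137.9] [-3.1 -0.   1.7] 1.001513371844811 6.25
```

View pics/s1.png

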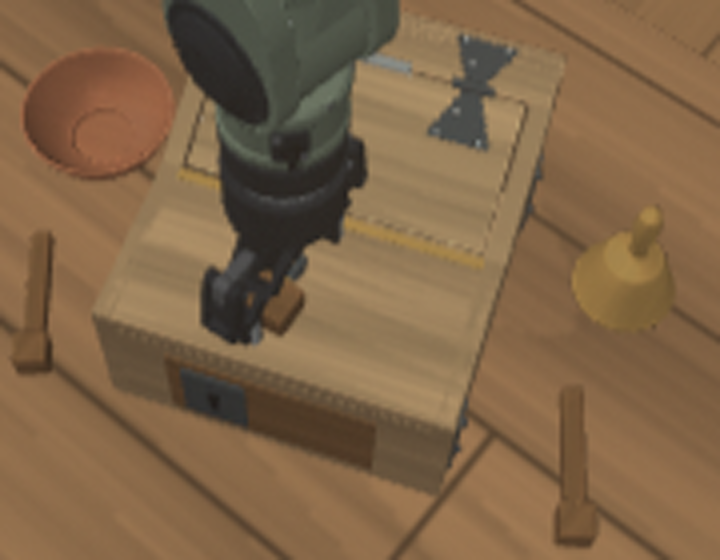

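The fingertips are 4 mm ahead of the TCP when open, and touch puts the sill at about 130 mm. In the side view the rear finger is at (235,300), just behind the fob at (283,305). I'll push up to the sill edge, turning to the box axis on the way, and check there.

```bash
cat >> h.py <<'E'
def pad(px,py,psi,z=137.5,v=50,**k):
    b=(px+42.5*np.cos(psi),py+42.5*np.sin(psi)); t=fr(BO,BY,b)
    return movel([*t,z],[np.pi,0,BY+psi+np.pi/2],max_speed=v,**k)
E
python3 - <<'E'
from h import *
psi=KY-BY; x,y=-107.7,18.5
x+=12*np.cos(psi); y+=12*np.sin(psi); pad(x,y,psi); print(x,y,read_contact_force())
n=5; st=(-40-x)/n
for i in range(n):
    new=psi*(1-(i+1)/n); m=psi*(1-(i+.5)/n); x+=st; y+=st*np.tan(m)
    pad(x,y,new); print(round(x,1),round(y,1),read_contact_force())
print(read_tcp_pos(),read_t())
o=[]
for c in("top","side"):
    im,d=capture(c); a=im[130:280,190:350]; o.append(cv2.resize(a,(400,375),interpolation=2))
    print(c,[(inbox(w(c,r["point"])),w(c,r["point"])[2],r["score"]) for r in place_of(c,"towerkey")])
cv2.imwrite("pics/m1.png",np.hstack(o))
E
```

```text
-96.15743784880038 15.218345084306684 [-0.2  0.4 -0.5]
-84.9 12.4 [ 0.5 -0.6  0.9]
-73.7 10.2 [-0.   0.3  1.7]
-62.5 8.6 [0.4 0.7 0.8]
-51.2 7.7 [-0.8  0.4  1.5]
-40.0 7.3 [-1.9  0.1  1.3]
[565.8  33.4 137.5] 8.6083
top []
side [(array([-9. ,  9.3]), np.float64(128.03837856805387), 0.47)]
```

View pics/m1.png

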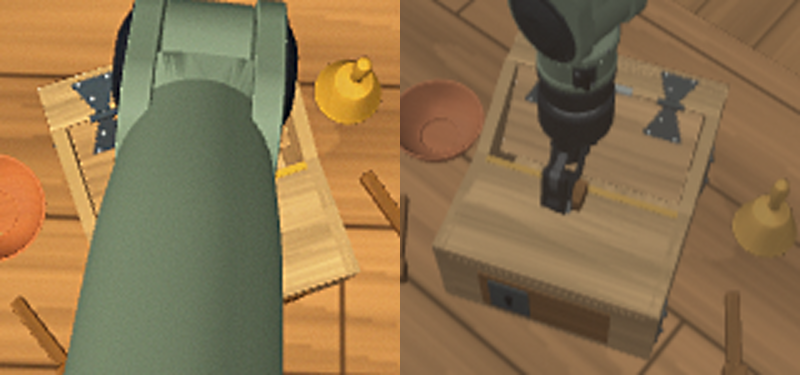

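In the side view the flap is open (dark gap at (505,158)). The fob at (580,195) is flush against the rear finger, and the key sits at about x -9, y 9 on the sill. I'll keep pushing until it drops.

```bash
python3 - <<'E'
from h import *
for x in(-30,-22,-14):
    pad(x,7.3,0,v=40,threshold=25); print(x,read_contact_force(),inbox(read_tcp_pos()))
dwell(0.5); print(read_contact_force(),read_t())
o=[]
for c in("top","side"):
    im,d=capture(c); a=im[130:280,190:350]; o.append(cv2.resize(a,(400,375),interpolation=2))
    print(c,[(inbox(w(c,r["point"])),w(c,r["point"])[2],r["score"]) for r in place_of(c,"towerkey")])
cv2.imwrite("pics/m2.png",np.hstack(o))
E
```

```text
-30 [-3.2 -0.4  0.4] [12.6  7.3]
-22 [-3.7 -2.4 -0. ] [20.1  7.4]
-14 [-4.2 -1.2  6.9] [22.3  7.5]
[-3.9 -1.   7.3] 10.2917
top []
side [(array([33.9,  9.6]), np.float64(33.06683059176703), 0.38)]
```

View pics/m2.png

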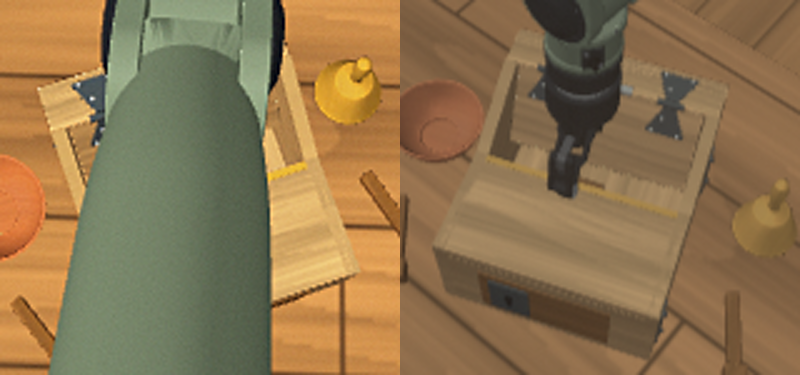

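The key is no longer visible on the sill. A brown patch shows just inside the opening at about (600,187), and the network puts the key at z 33. The last push stopped early, so I'll zoom in before backing off.

```bash
python3 - <<'E'
from h import *
im,d=capture("side"); cv2.imwrite("pics/m3.png",cv2.resize(im[180:225,235:315],(800,450),interpolation=2))
for r in regions_of("side","towerkey"):
    p=cloud("side",d,r["pixels"]); v,u=np.nonzero(r["pixels"]); print(r["score"],len(p),u.mean(),v.mean())
    print(np.c_[np.array([inbox(a) for a in p]),p[:,2]][::max(1,len(p)//15)])
print(read_tcp_pos(),read_contact_force(),read_t())
E
```

```text
[584.2  40.4 137.1] [-3.8 -1.9  6.5] 10.5917
```

View pics/m3.png

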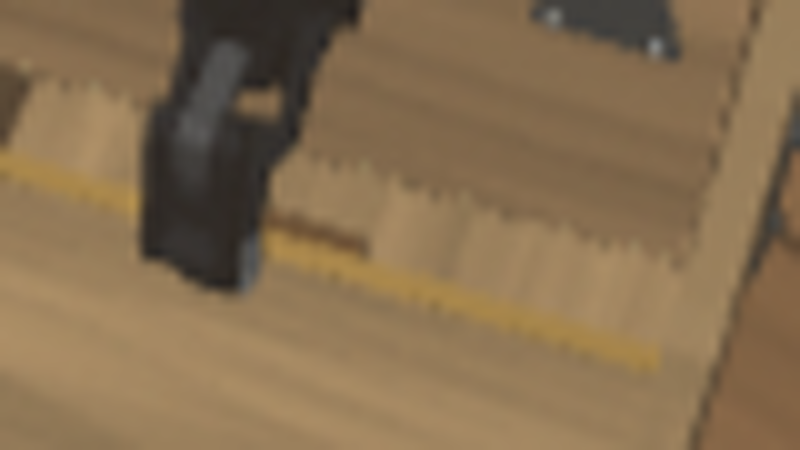

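A dark-brown strip shows just past the sill edge at (270–370, 215–250) in the crop. That is around (267,203) in the full picture, and I'll check how deep it lies.

```bash
python3 - <<'E'
from h import *
im,d=capture("side")
for v in range(199,208):
    row=[]
    for u in range(260,276,2):
        m=np.zeros(d.shape,bool);m[v,u]=1; p=cloud("side",d,m)
        row.append("  -  " if not len(p) else f"{inbox(p[0])[0]:.0f}/{p[0][2]:.0f}/{im[v,u,2]}")
    print(v,row)
E
```

```text
199 ['-26/188/52', '73/15/144', '77/11/151', '80/10/156', '80/12/154', '83/12/151', '84/14/150', '88/11/162']
200 ['-28/188/51', '72/10/130', '73/12/150', '73/15/156', '76/14/154', '80/10/151', '79/16/150', '82/15/163']
201 ['-27/181/51', '54/37/119', '58/33/124', '71/12/155', '76/7/153', '74/14/151', '78/12/151', '81/11/165']
202 ['-28/177/49', '51/35/113', '56/30/109', '57/33/126', '70/12/138', '74/9/151', '73/14/153', '76/12/167']
203 ['-25/166/67', '-3/129/154', '51/34/123', '53/34/110', '55/33/114', '57/33/130', '71/11/156', '74/11/166']
204 ['-25/161/84', '-7/131/169', '-5/130/158', '-4/131/145', '51/35/120', '52/36/110', '67/13/158', '70/12/164']
205 ['-24/154/88', '-10/131/164', '-7/128/171', '-6/131/167', '-6/133/158', '-2/130/141', '66/9/158', '66/13/163']
206 ['-25/150/86', '-13/130/149', '-11/130/157', '-9/130/162', '-6/129/169', '-5/129/164', '-5/132/166', '64/9/164']
207 ['-25/145/97', '-16/132/143', '-15/132/143', '-13/132/147', '-10/130/148', '-7/128/169', '-7/132/169', '-5/131/167']
```

The fob top is at z ≈ 34, which is the floor at 12 plus 22, so the key is lying flat on the box floor with the flap still held open. I'll back away along the box axis, lift, check and hand in.

```bash
python3 - <<'E'
from h import *
pad(-120,7.3,0,v=70); pad(-120,7.3,0,z=260,v=120)
t=read_tcp_pos(); movel([t[0]-130,t[1]-30,290],max_speed=150); dwell(0.5)
o=[]
for c in("top","side"):
    im,d=capture(c); o.append(cv2.resize(im[130:280,180:360],(400,333),interpolation=2))
    for r in regions_of(c,"flap")[:1]:
        p=cloud(c,d,r["pixels"]); p=p[p[:,2]>125]; g=np.linalg.lstsq(np.c_[p[:,:2],np.ones(len(p))],p[:,2],rcond=None)[0]; print(c,"slope",np.degrees(np.arctan(np.hypot(*g[:2]))))
    print([(n,[w(c,r["point"]).round(0).tolist() for r in place_of(c,n)]) for n in("bowl","bell","pin_a","towerkey")])
cv2.imwrite("pics/end.png",np.hstack(o)); print(read_contact_force(),read_t())
E
```

```text
top slope 27.34279268644085
[('bowl', [[556.0, 261.0, 0.0]]), ('bell', [[715.0, -144.0, 0.0]]), ('pin_a', [[571.0, -194.0, -0.0], [418.0, 190.0, -3.0]]), ('towerkey', [])]
side slope 25.02381811716417
[('bowl', []), ('bell', [[714.0, -144.0, -0.0]]), ('pin_a', [[573.0, -190.0, -1.0], [420.0, 193.0, -5.0]]), ('towerkey', [])]
[-0.8 -0.6 -0.1] 15.525
```

View pics/end.png

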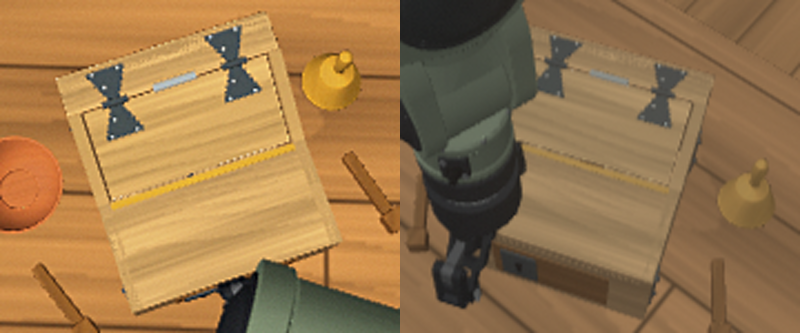

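The sill is empty, the flap is shut (the seam at (200,175) is closed), and nothing else has moved.

```bash
python3 -c "
from bench import *
print(sign_off())"
```

```text
the job is handed in; nothing more can be done
None
```

I pushed the key off the sill into the box with the flap held open, the flap closed by itself, nothing else moved measurably, and I handed the job in at about 15.5 s; the sign-off gave no verdict.

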